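# Press the blister packs shut: drawer home, cam lever held at full lift

### The job

Press-seal the two blister packs that lie foil side up in the open drawer of the small bench press: push the drawer all the way home until it seats in its detent, and only then take the cam lever by its black grip and swing it forward and down until the cam has lifted the bed as high as it goes, which is where the lever stands level, pointing straight out to the front of the press (further down the cam lets the bed sink again). The lever is sprung and goes back if let go, so finish while still holding it there by the grip. Leave the other things on the worktop where they are.

Things in the scene. Friction and masses are not known exactly. Their poses are not given: they have to be found in the camera images.
- sealing_press: Fixed bench press for blister packs: grey housing 166 x 132 mm, top at z = 0.080; columns carry a white head. Origin on the worktop under its middle; x from front to back of the press (front, -x, faces the robot, turned up to 0.17 rad), y to its left, z up. Head: x -0.038 to 0.082, y -0.068 to 0.068, z 0.112 to 0.143 in this frame. Cam lever on the right side (-y).
- card_drawer (a joint): How far the drawer (aluminium tray, white front panel) stands out, m: 0 = home against its stop, at most 0.070; it slides along the press's x and is pushed towards +x. It slides with about 1 N; a sprung ball detent 9 to 4 mm before home needs about 8 N, then draws it in the rest of the way.
- drawer_front (a point): Middle of the outer face of the drawer's white front panel (104 mm wide, reaching 17 mm above and below this point, 6 mm thick); 90 mm in front of the press's origin when home, 0.109 m above the worktop. A lip on top of the panel points inward. The housing's front is 10 mm behind the panel's face when home, its top 29 mm lower than this point.
- cam_lever (a joint): Angle of the cam lever, rad: 0 = at rest, leaning 10 degrees forward of upright; it grows as the lever swings on to the front (-x of the press) and down; at 1.396 it is level, pointing straight to the front, and the bed is highest; it stops at 1.746. A spring drives it back to 0: moving it takes 3 to 6 N at the grip, holding it level about 3 N.
- cam_axle (a point): Point on the lever's axle line, beside the grip's middle, fixed to the press at -0.015, -0.138, 0.070 in its frame; the axle runs along the press's y. The grip's middle moves round it on a circle of 110 mm radius: at lever angle a it is 0.110 sin(-0.175 - a) along the press's x and 0.110 cos(-0.175 - a) upward from it.
- cam_grip: Black cylindrical grip on the end of the steel lever, 20 mm in diameter, 76 mm long, lying along the press's y, spinning freely on its spindle (use the position only). Origin in its middle. The lever's bar is 41 to 52 mm from the origin on the press's side (+y); the outer end is free. 0.178 m above the worktop at rest, 0.070 m when level.
- lift_bed (a joint): Lift of the bed that carries the drawer, m: 0 at rest, about 0.0072 at the highest point of the cam; driven by the lever only.
- pen: Ballpoint pen, 145 mm long, lying beside the press on its left; bystander. Origin at the middle of its underside.
- blister_done: Flat blister pack 42 x 95 x 5 mm lying in front of the press on the right; bystander. Origin at the middle of its underside.
- sticky_pad: Pad of sticky notes, 50 x 51 x 13 mm, at the right; bystander. Origin at the middle of its underside.
- measure_cup: Clear measuring cup, 50 mm wide and 46 mm high, at the right; bystander. Origin at the middle of its underside.
- name_stamp: Standing name stamp, 20 mm wide and 62 mm high, at the back right; bystander. Origin at the middle of its underside.
- ink_pad: Dark ink pad case 52 x 68 x 17 mm, at the back right; bystander. Origin at the middle of its underside.

How it is judged (in metres and radians):
On the way, in this order (a step that is already met when the one before it is completed fails the run):
1. the drawer is seated home in its detent, with the bed still down (value of joint card_drawer below 0.002 m and value of joint lift_bed below 0.0025 m), for 0.2 s.
2. the lever is held by its grip at the cam's highest lift (value of joint card_drawer below 0.002 m and value of joint cam_lever between 1.246 and 1.546 rad and contact force between the fingers and cam_grip above 1 N), for 0.3 s.
At the end, for the whole second after the job is handed in: The drawer is home (within 2 mm of its stop), the cam lever stands at its highest lift (level, within 0.15 rad either way; bed lifted more than 6.5 mm) and is still there, and the fingers are holding its black grip with more than 1 N (all of step 2 and value of joint lift_bed above 0.0065 m and velocity of joint cam_lever between -0.1 and 0.1 rad/s); the arm keeps its last pose, push and grip.
It fails at once if the bed is lifted (more than 2.5 mm) while the drawer is not home (more than 4 mm out) (value of joint lift_bed above 0.0025 m and value of joint card_drawer above 0.004 m).
It fails at once if a thing lying about (pen, blister pack, sticky pad, cup, stamp, ink pad) is shoved more than 30 mm (distance of any of pen, blister_done, sticky_pad, measure_cup, name_stamp, ink_pad from where it was at the start of the episode above 0.03 m).
It also fails if it takes over 48 s, if anything falls off the work surface, if the arm or the gripper's body presses on something with over 40 N, if the wrist force passes 120 N, or if a joint passes its speed limit or range.

### The arm

A 7-joint arm with a two-finger parallel gripper is mounted at the origin on a cart in front of the work surface, level with it; the furniture and walls round the work are solid. World frame = base frame: x ahead of the robot, y to its left, z up, the work surface at z = 0. Lengths are in m, angles in degrees, forces in N, time in s.
With the tool pointing down it reaches from about 0.425 to 0.875 m from the base axis. Payload 4.7 kg.
Tool frame: the origin (TCP) lies on the centre line of the jaws, within the pads' length; the fingertips stand 14 mm ahead of it and the grasp point (between the pads) lies 5 mm behind it; z points along the fingers, y is the line along which they close (so a half turn about z gives the same grasp; the last joint's range is limited). The gripper opens to 87 mm and grips with 3 to 60 N. Pads are 19 mm wide; open, the fingers measure 117 mm over their backs; the gripper's body (75 mm by 190 mm) begins 51 mm behind the grasp point.
Start: joints at [-73.906, 18.392, -4.016, 83.108, 1.295, 78.541, -3.26], TCP at [0.171, 0.627, 0.237] pointing down, gripper open.
Joint ranges: [-163.93, 163.93], [-17.29, 119.83], [-79.2, 71.16], [3.27, 140.29], [-89.18, 269.18], [5.43, 117.66], [-154.24, 154.24]. Speed limits (degrees/s): [147.25, 147.25, 180, 180, 180, 180, 180].

### API

Orientations are given as [roll, pitch, yaw] about the fixed x, y, z axes, in that order (R = Rz(yaw) Ry(pitch) Rx(roll)).
In Python, from cell import env gives the robot as it stands.
- The arm moves only by the tool jog_arm, never from a script. Its argument "motion" is a list that holds one entry, the list of rows, each a list of 7 numbers: the shift along the tool's x, y, z in units of 0.1 m (1.0 is 0.1 m), then the turn, a rotation vector about the tool's x, y, z in units of 180 degrees (1.0 is 180 degrees), then the closure, from 0 (fully open) to 1 (shut). A call has 1 to 5 rows; each row is the pose to reach, as a shift and turn from the pose commanded when the call began, along the tool's axes at that moment, turning the shorter way round; what a row does not reach only later rows make up. A row lasts 1/10 s, in which the tool goes at most 50 mm and 8.59 degrees, less where a joint would pass 70% of its speed; a pose out of reach is approached as far as the arm can. A call with a number of a shift or a turn outside -1 to 1 is refused whole. A call with a gripper value outside its range is refused whole. The fingers move at their own pace and stop on an object; "grip_force" is the grip in N (left out, the last holds). Time passes only in rows, so rows that repeat a pose let the fingers close. It gives the time, the measured TCP pose, the force, the opening and the grip force at its end, in the units of the state.
- env.get_obs(): the state, without advancing time (a new reading comes with each control period).
- env.read_camera(name): name is "scene" or "top" or "wrist"; returns (picture, depth): 400x640x3 uint8, red, green, blue; 400x640 float32, m along the optical axis (not along the pixel's ray), 0 where there is no reading.
- env.camera_info(name): a dict with "camera_matrix" (3x3 intrinsics, pixels), "origin" and "orientation" of the camera in the world; the wrist camera has in their place "mount" (4x4, takes a point from camera to tool coordinates, whose origin is the TCP and whose axes are the flange's). Camera axes: x right, y down, z forward; pixel columns grow to the right and rows downward; lengths in m; the calibration is good to about 2 mm. A picture is of the moment at which its call begins: read the wrist's pose just before it. camera_info takes no time and is no camera call.
- env.sign_off(): hands the job in; it is judged then, once.
The state is a dict: "time_s": time; "qpos": joint angles; "joint_velocities": joint speeds; "effort": joint torques, N m; "tool_pos": TCP position; "tool_rot": TCP orientation; "force": force on the tool from outside, world axes, zero at the start; "wrist_torque": the same for the moment, N m; "grip_width": finger opening in m; "grasp_force": force on a finger pad.
Only numpy, scipy, OpenCV 4.12 (cv2) and the standard library are available. Lean on these libraries where they do the work, as an engineer would, in place of code of your own. Each camera call takes 0.05 s, during which the arm holds its last target. There are 200 camera calls.

## Working session

There is one attempt and no reset: what is moved stays moved. The work goes in short steps, Python scripts to look and compute and a tool call to move; the robot and the scene stay as the last step left them, time stands still between calls to the robot, and variables do not carry over. Pictures are saved under pics/ and viewed, at most 10 in all, crops included, and the job is handed in when it is done.

Besides the shell and the picture viewer there is one more tool, called after "Request:" as a command line: name --argument value ..., lists and objects as JSON in quotes. jog_arm: Moves the arm, as the interface text tells. Shifts and turns lie within -1 to 1; 1 stands for 0.1 m of shift or 180 degrees of turn. Its arguments: {"type":"object","properties":{"motion":{"type":"array","items":{"type":"array","items":{"type":"array","items":{"type":"number"}}}},"grip_force":{"type":"number"}},"required":["motion"]}

```bash
ls; mkdir -p pics
python3 - <<'E'
from cell import env
import cv2,numpy as np
o=env.get_obs(); print(o['time_s'],o['tool_pos'],o['tool_rot'],o['grip_width'])
for n in ("scene","top"):
    p,d=env.read_camera(n); cv2.imwrite(f"pics/{n}.png",cv2.cvtColor(p,cv2.COLOR_RGB2BGR)); np.savez(f"pics/{n}.npz",p=p,d=d)
    print(n,env.camera_info(n))
E
```

```text
pics
0.0 [0.1712461  0.62648885 0.23545665] [-1.79891343e+02  6.73160418e-03  1.64720316e+02] 0.08681292103928581
scene {'camera_matrix': array([[382.87136814,   0.        , 325.31234248],
       [  0.        , 382.87136814, 201.28326901],
       [  0.        ,   0.        ,   1.        ]]), 'origin': array([0.29810167, 0.47198014, 0.66961897]), 'orientation': array([-1.28887370e+02, -1.29881933e-01, -1.54889647e+02])}
top {'camera_matrix': array([[433.17841337,   0.        , 311.0064564 ],
       [  0.        , 433.17841337, 198.47229346],
       [  0.        ,   0.        ,   1.        ]]), 'origin': array([ 0.52925568, -0.09836205,  0.98557493]), 'orientation': array([-175.38037726,   -0.3351385 ,  -88.95378277])}
```

View pics/scene.png

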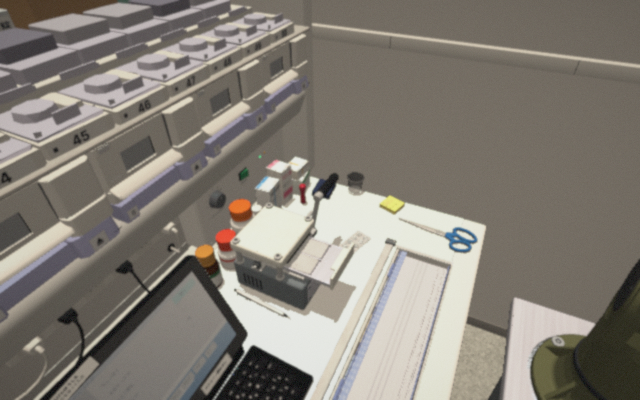

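View pics/top.png

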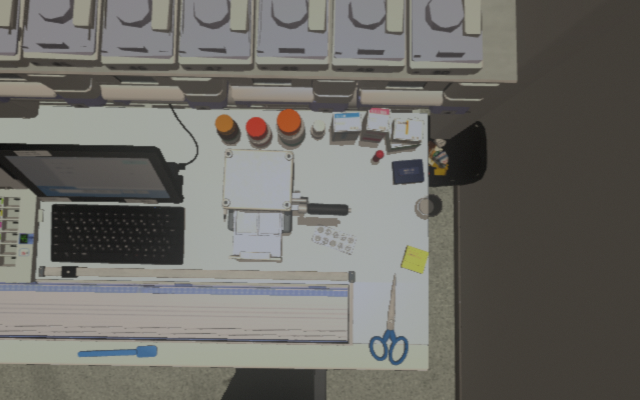

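The scene view shows the press with its drawer out and the lever grip near (325,185). In the top view the head is at about (258,181), the drawer panel's edge at row 258 and the black grip at (327,210). Next I measure these from depth.

```bash
cat > h.py <<'E'
import numpy as np,cv2
from scipy.spatial.transform import Rotation as R
from cell import env
def cloud(n,d):
    c=env.camera_info(n);K=c['camera_matrix'];v,u=np.mgrid[:400,:640]
    P=np.stack([(u-K[0,2])/K[0,0]*d,(v-K[1,2])/K[1,1]*d,d],-1)
    return P@R.from_euler('xyz',c['orientation'],degrees=True).as_matrix().T+c['origin']
E
python3 - <<'E'
from h import *
f=np.load('pics/top.npz');p,d=f['p'],f['d'];W=cloud('top',d)
def roi(m,u0,u1,v0,v1):
    q=np.zeros_like(m);q[v0:v1,u0:u1]=m[v0:v1,u0:u1];return q
z=W[...,2]
def rect(m,name):
    n,l,s,_=cv2.connectedComponentsWithStats(m.astype(np.uint8));k=1+s[1:,4].argmax();m=l==k
    P=W[m];r=cv2.minAreaRect(P[:,:2].astype(np.float32)*1000);print(name,m.sum(),'z',np.percentile(P[:,2],[5,50,95]).round(4),r, 'mean',P.mean(0).round(4))
rect(roi((z>.13)&(z<.155),210,305,140,220),'head')
rect(roi((z>.11)&(z<.136),225,290,235,265),'panel')
rect(roi((z>.16)&(z<.2)&(p.max(2)<90),305,355,195,225),'grip')
rect(roi((p.max(2)<110)&(z<.05),380,430,155,190),'ink')
for v in range(225,264,3): print(v,W[v,245].round(3),W[v,258].round(3),W[v,270].round(3))
# table, overhead
print('table',W[250,370],W[300,390]); print('overhead',W[60:110:8,300].round(3).tolist(),W[40,100])
E
```

```text
head 4175 z [0.1357 0.1387 0.1418] ((633.975830078125, -8.929122924804688), (160.495849609375, 120.41708374023438), 89.1603012084961) mean [0.6327 0.002  0.1387]
panel 310 z [0.1234 0.1265 0.1287] ((484.0382385253906, 5.872951507568359), (102.44734954833984, 15.061894416809082), 89.02407836914062) mean [0.483  0.0049 0.1263]
grip 420 z [0.1816 0.1874 0.1904] ((575.4876098632812, -131.68603515625), (74.31708526611328, 20.037145614624023), 88.88435363769531) mean [ 0.5752 -0.132   0.1869]
ink 717 z [0.0062 0.0171 0.0201] ((675.3157348632812, -320.4062194824219), (54.66854476928711, 66.75238037109375), 6.076619625091553) mean [ 0.673  -0.3196  0.0163]
225 [0.544 0.031 0.103] [0.545 0.005 0.102] [ 0.545 -0.02   0.104]
228 [0.538 0.031 0.101] [0.538 0.004 0.103] [ 0.539 -0.02   0.103]
231 [0.532 0.031 0.103] [0.532 0.004 0.102] [ 0.533 -0.02   0.106]
234 [0.526 0.032 0.093] [0.526 0.004 0.104] [ 0.527 -0.02   0.098]
237 [0.52  0.03  0.103] [0.52  0.004 0.103] [ 0.521 -0.021  0.105]
240 [0.514 0.03  0.102] [0.514 0.003 0.105] [ 0.515 -0.02   0.101]
243 [0.508 0.03  0.105] [0.508 0.003 0.103] [ 0.509 -0.021  0.103]
246 [0.502 0.03  0.102] [0.502 0.003 0.103] [ 0.503 -0.021  0.102]
249 [0.496 0.029 0.103] [0.496 0.003 0.102] [ 0.497 -0.021  0.103]
252 [0.491 0.026 0.124] [0.491 0.    0.126] [ 0.491 -0.022  0.106]
255 [0.485 0.026 0.126] [0.485 0.    0.126] [ 0.486 -0.024  0.128]
258 [0.479 0.025 0.127] [0.479 0.    0.126] [ 0.48  -0.024  0.126]
261 [0.465 0.043 0.001] [0.466 0.014 0.005] [ 0.466 -0.013  0.001]
table [ 0.49459904 -0.23800634  0.00187954] [ 0.38442767 -0.28331041  0.0034796 ]
overhead [[0.75, -0.083, 0.448], [0.743, -0.083, 0.439], [0.737, -0.083, 0.427], [0.749, -0.082, 0.363], [0.742, -0.082, 0.347], [0.731, -0.082, 0.343], [0.831, -0.072, -0.039]] [0.76212092 0.16288067 0.46782291]
```

Run:
```python
from h import *
f=np.load('pics/top.npz');p,d=f['p'],f['d'];W=cloud('top',d);z=W[...,2]
m=np.zeros((400,640),bool);m[140:220,210:305]=1
m&=(z>.134)&(z<.155)&(W[...,1]>-.066)
P=W[m]
r=cv2.minAreaRect((P[:,:2]*1000).astype(np.float32));print(r)
# edge line fits (robust): front and back edges of head, panel front edge, grip axis
def fit(a,b,n):
    l=cv2.fitLine(np.float32(np.c_[a,b]),cv2.DIST_HUBER,0,.002,.01).ravel();print(n,'dir',np.degrees(np.arctan2(l[1],l[0]))%180,l[2:])
def edges(P,ax,fn,n,lo,hi):
    bins=np.arange(lo,hi,.003);o=[]
    for b in bins:
        q=P[(P[:,1-ax]>=b)&(P[:,1-ax]<b+.003)]
        if len(q)>1:
            t=q[fn(q[:,ax])];o.append(t[:2])
    o=np.array(o);fit(o[:,0],o[:,1],n)
edges(P,0,np.argmin,'headfront',-.05,.06);edges(P,0,np.argmax,'headback',-.05,.06)
edges(P,1,np.argmax,'headleft',.59,.68)
m[:]=0;m[235:265,220:295]=1;Q=W[m&(z>.115)&(z<.136)];edges(Q,0,np.argmin,'panelfront',-.043,.052)
print(Q[:,1].min(),Q[:,1].max())
m[:]=0;m[195:225,305:355]=1;G=W[m&(z>.16)&(z<.2)&(p.max(2)<90)];fit(G[:,0],G[:,1],'grip');print(G.min(0),G.max(0))
```

```text
((633.7811889648438, 3.1188201904296875), (135.62127685546875, 119.88484954833984), 88.82939147949219)
headfront dir 88.82231 [0.57510316 0.00538425]
headback dir 88.54071 [ 0.6922579  -0.00410088]
headleft dir 179.41621 [0.6221086  0.06976403]
panelfront dir 88.37421 [ 0.47726458 -0.00246562]
-0.045258792008143936 0.05716861597473932
grip dir 88.92717 [ 0.57523084 -0.13202147]
[ 0.56574267 -0.16883101  0.17821911] [ 0.586013   -0.09464763  0.19259416]
```

```bash
cat >> h.py <<'E'
YAW=-1.15; O=np.array([.612,.0045,0]); RP=R.from_euler('z',YAW,degrees=True)
RT=R.from_euler('xyz',[180,0,90+YAW],degrees=True)
def press(*p): return RP.apply(p)+O
def row(p,r,tp,tr):
    "row (units) from pose p,r to tp,tr"
    return np.r_[r.inv().apply(np.subtract(tp,p))*10,(r.inv()*tr).as_rotvec()/np.pi]
def now():
    o=env.get_obs();return o,o['tool_pos'],R.from_euler('xyz',o['tool_rot'],degrees=True)
def plan(tp,tr=RT):
    o,p,r=now();print('t',o['time_s'],p.round(4),o['tool_rot'].round(2),'F',o['force'].round(1))
    for _ in range(12):
        w=row(p,r,tp,tr);k=np.abs(w[:3]).max();print(w.round(3))
        if k<1 and abs(w[5])<.2:break
        s=min(1,.98/max(k,1e-6));w=np.r_[w[:3]*s,w[3:]*min(1,s,.14/max(1e-6,abs(w[5])))].round(2);print('   use',w)
        p=p+r.apply(w[:3]/10);r=r*R.from_rotvec(w[3:]*np.pi)
E
python3 - <<'E'
from h import *
print(press(-.16,0,.114));plan([.445,.005,.235])
E
```

```text
[0.45203223 0.00771119 0.114     ]
t 0.1 [0.1713 0.6265 0.2356] [-179.9     0.    164.72] F [0.4 0.4 0.2]
[-4.279 -5.274  0.015 -0.     0.     0.421]
   use [-0.8  -0.98  0.   -0.    0.    0.08]
[-4.437 -3.294  0.015 -0.     0.     0.341]
   use [-0.98 -0.73  0.   -0.    0.    0.08]
[-3.986 -1.624  0.015 -0.     0.     0.261]
   use [-0.98 -0.4   0.   -0.    0.    0.06]
[-3.182 -0.639  0.015 -0.     0.     0.201]
   use [-0.98 -0.2   0.   -0.    0.    0.06]
[-2.246e+00 -1.800e-02  1.500e-02 -0.000e+00  1.000e-03  1.410e-01]
   use [-0.98 -0.01  0.01 -0.    0.    0.06]
[-1.245e+00  2.290e-01  5.000e-03 -0.000e+00  1.000e-03  8.100e-02]
   use [-0.98  0.18  0.   -0.    0.    0.06]
[-0.251  0.098  0.005 -0.     0.001  0.021]
```

Request:
jog_arm --motion '[[[-0.4,-0.49,0,0,0,0.04,1],[-0.8,-0.98,0,0,0,0.08,1],[-0.8,-0.98,0,0,0,0.08,1]]]'

```text
time_s: 0.4
tool_pos: [0.2253, 0.5076, 0.2359]
tool_rot: [-179.9, 0.1, 149.9]
force: [0.9, 0.3, 0.5]
grip_width: 0.0706
grasp_force: 0.0
```

Request:
jog_arm --motion '[[[-0.49,-0.36,0,0,0,0.04,1],[-0.98,-0.73,0,0,0,0.08,1],[-0.98,-0.73,0,0,0,0.08,1]]]'

```text
time_s: 0.7
tool_pos: [0.274, 0.3949, 0.2362]
tool_rot: [-179.9, 0.1, 135.5]
force: [-0.0, 1.0, 0.8]
grip_width: 0.0468
grasp_force: 0.0
```

Request:
jog_arm --motion '[[[-0.49,-0.2,0,0,0,0.03,1],[-0.98,-0.4,0,0,0,0.06,1],[-0.98,-0.4,0,0,0,0.06,1]]]'

```text
time_s: 1.0
tool_pos: [0.317, 0.2968, 0.2364]
tool_rot: [-180.0, 0.1, 124.5]
force: [0.6, 0.3, 0.9]
grip_width: 0.023
grasp_force: 0.0
```

Request:
jog_arm --motion '[[[-0.49,-0.1,0,0,0,0.03,1],[-0.98,-0.2,0,0,0,0.06,1],[-0.98,-0.2,0,0,0,0.06,1]]]'

```text
time_s: 1.3
tool_pos: [0.3567, 0.2054, 0.2366]
tool_rot: [180.0, 0.1, 113.7]
force: [-0.1, -0.1, -0.1]
grip_width: 0.0025
grasp_force: 0.0
```

Request:
jog_arm --motion '[[[-0.49,0,0,0,0,0.03,1],[-0.98,0,0,0,0,0.06,1],[-0.98,0,0,0,0,0.06,1]]]'

```text
time_s: 1.6
tool_pos: [0.3967, 0.1164, 0.2368]
tool_rot: [180.0, 0.1, 102.9]
force: [-0.1, 0.8, 0.2]
grip_width: 0.0002
grasp_force: 0.0
```

Request:
jog_arm --motion '[[[-0.49,0.09,0,0,0,0.03,1],[-0.98,0.18,0,0,0,0.06,1],[-0.98,0.18,0,0,0,0.06,1],[-0.98,0.18,0,0,0,0.06,1]]]'

```text
time_s: 2.0
tool_pos: [0.4351, 0.0307, 0.2364]
tool_rot: [-180.0, -0.0, 92.7]
force: [-0.3, 0.3, -0.5]
grip_width: 0.0005
grasp_force: 0.0
```

Run:
```python
from h import *
plan(press(-.173,0.002,.175)); plan(press(-.173,.002,.114))
```

```text
t 2.0 [0.4351 0.0307 0.2364] [-1.7997e+02 -4.0000e-02  9.2670e+01] F [-0.3  0.3 -0.5]
[-0.209  0.03   0.614 -0.    -0.     0.021]
t 2.0 [0.4351 0.0307 0.2364] [-1.7997e+02 -4.0000e-02  9.2670e+01] F [-0.3  0.3 -0.5]
[-0.21   0.031  1.224 -0.    -0.     0.021]
   use [-0.17  0.02  0.98 -0.   -0.    0.02]
[-0.039  0.013  0.244 -0.    -0.     0.001]
```

Request:
jog_arm --motion '[[[-0.2,0.03,0.4,0,0,0.02,1],[-0.21,0.03,0.8,0,0,0.021,1],[-0.21,0.03,1.0,0,0,0.021,1],[-0.21,0.03,1.0,0,0,0.021,1]]]'

```text
time_s: 2.4
tool_pos: [0.4361, 0.0113, 0.1336]
tool_rot: [-179.6, 0.1, 89.1]
force: [0.2, 0.5, 0.1]
grip_width: 0.0002
grasp_force: 0.0
```

Request:
jog_arm --motion '[[[0,0,0.22,0,0,0,1],[0,0.1,0.22,0,0,0,1],[0,0.2,0.22,0,0,0,1],[0,0.25,0.22,0,0,0,1]]]'

```text
time_s: 2.8
tool_pos: [0.4666, 0.0099, 0.1162]
tool_rot: [179.8, -0.0, 89.0]
force: [-0.2, -1.4, -0.3]
grip_width: 0.0005
grasp_force: 0.0
```

Request:
jog_arm --motion '[[[0,0.06,0,0,0,0,1],[0,0.12,0,0,0,0,1],[0,0.18,0,0,0,0,1],[0,0.24,0,0,0,0,1],[0,0.3,0,0,0,0,1]]]'

```text
time_s: 3.3
tool_pos: [0.4944, 0.0086, 0.1146]
tool_rot: [-180.0, -0.0, 88.9]
force: [-1.5, 0.4, 1.5]
grip_width: 0.0002
grasp_force: 0.7
```

Run:
```python
from h import *
p,d=env.read_camera('top');W=cloud('top',d);z=W[...,2];o,_,_=now();print(o['tool_pos'],o['force'])
c=p[120:300,180:400];cv2.imwrite('pics/t2.png',cv2.resize(c[...,::-1],None,fx=3,fy=3))
```

```text
[0.49559724 0.00856554 0.11474512] [ 0.66728647  0.03897995 -0.06617592]
```

View pics/t2.png

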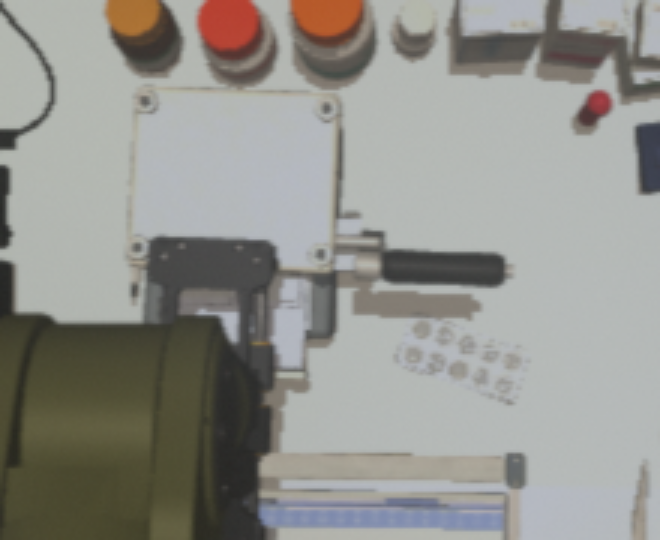

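The gripper is over the press and the drawer has moved in part of the way, with its panel edge at crop (290,375). The lever is untouched, so I keep pushing.

Request:
jog_arm --motion '[[[0,0.03,0,0,0,0,1],[0,0.06,0,0,0,0,1],[0,0.08,0,0,0,0,1],[0,0.1,0,0,0,0,1]]]'

```text
time_s: 3.75
tool_pos: [0.504, 0.0083, 0.1145]
tool_rot: [-180.0, 0.0, 88.9]
force: [-1.8, -0.5, 0.4]
grip_width: 0.0003
grasp_force: 1.0
```

Request:
jog_arm --motion '[[[0,0.02,0,0,0,0,1],[0,0.03,0,0,0,0,1],[0,0.04,0,0,0,0,1],[0,0.04,0,0,0,0,1]]]'

```text
time_s: 4.15
tool_pos: [0.5053, 0.0082, 0.1142]
tool_rot: [-179.6, -0.0, 88.9]
force: [-9.6, -0.5, 7.8]
grip_width: 0.0004
grasp_force: 5.5
```

Request:
jog_arm --motion '[[[0,0.02,0,0,0,0,1],[0,0.03,0,0,0,0,1],[0,0.04,0,0,0,0,1],[0,0.04,0,0,0,0,1]]]'

```text
time_s: 4.55
tool_pos: [0.5126, 0.0082, 0.1146]
tool_rot: [179.9, 0.0, 88.9]
force: [-0.4, -0.4, 0.4]
grip_width: 0.0003
grasp_force: 0.2
```

The force rose to 9.6 N and then fell to zero, so the detent has been passed. I push a little more to feel the stop.

Request:
jog_arm --motion '[[[0,0.02,0,0,0,0,1],[0,0.04,0,0,0,0,1],[0,0.04,0,0,0,0,1]]]'

```text
time_s: 4.85
tool_pos: [0.5129, 0.0082, 0.1142]
tool_rot: [-179.5, -0.0, 88.9]
force: [-11.8, -0.4, 10.6]
grip_width: 0.0001
grasp_force: 6.7
```

Request:
jog_arm --motion '[[[0,-0.1,0,0,0,0,1],[0,-0.3,0,0,0,0,1],[0,-0.3,-0.5,0,0,0,0.6],[0,-0.3,-1.0,0,0,0,0.3],[0,-0.3,-1.0,0,0,0,0]]]'

```text
time_s: 5.35
tool_pos: [0.4905, 0.0091, 0.2213]
tool_rot: [179.2, -0.2, 88.9]
force: [0.6, -0.2, -0.2]
grip_width: 0.0172
grasp_force: 0.0
```

Request:
jog_arm --motion '[[[0,0,-0.4,0,0,0,0],[0,0,-0.4,0,0,0,0]]]'

```text
time_s: 5.55
tool_pos: [0.4891, 0.0091, 0.2591]
tool_rot: [179.5, -0.2, 88.9]
force: [0.7, -0.4, 0.0]
grip_width: 0.0327
grasp_force: 0.0
```

Run:
```python
from h import *
p,d=env.read_camera('top');W=cloud('top',d);z=W[...,2]
m=np.zeros((400,640),bool);m[225:262,220:295]=1
Q=W[m&(z>.115)&(z<.136)&(p.min(2)>120)]
print(len(Q),Q[:,1].min() if len(Q) else 0,np.percentile(Q[:,0],[1,3,50]) if len(Q) else 0)
m[:]=0;m[195:225,305:355]=1;G=W[m&(z>.16)&(z<.2)&(p.max(2)<90)];print('grip',G.mean(0),G.min(0),G.max(0))
cv2.imwrite('pics/t3.png',cv2.resize(p[120:300,180:400][...,::-1],None,fx=3,fy=3))
plan(press(-.034,-.147,.255))
```

```text
61 -0.046281470278011105 [0.52284481 0.52289975 0.52525163]
grip [ 0.57510904 -0.13227356  0.18732534] [ 0.56609275 -0.16883148  0.17844903] [ 0.58459912 -0.09466045  0.19255888]
t 5.6 [0.488 0.009 0.257] [ 1.7963e+02 -1.1000e-01  8.8940e+01] F [-0.1  0.5  0.5]
[-1.492e+00  8.980e-01  2.300e-02  2.000e-03 -1.000e-03  1.000e-03]
   use [-0.98  0.59  0.01  0.   -0.    0.  ]
[-0.512  0.308  0.013  0.002 -0.001  0.001]
```

View pics/t3.png

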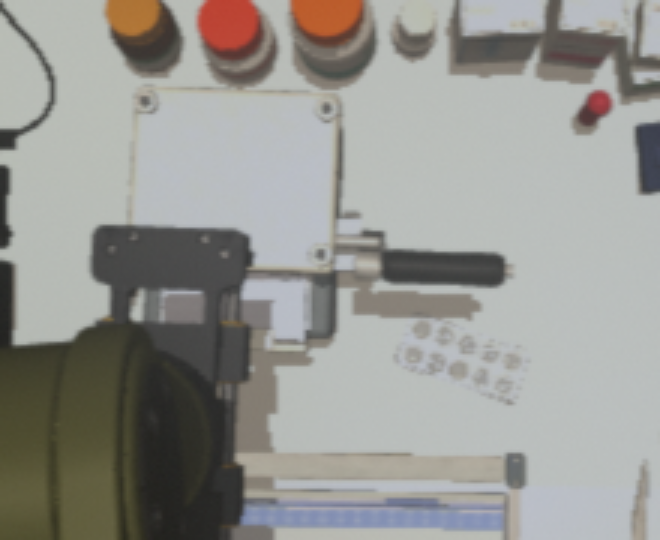

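The panel's front edge is at crop y≈350 (x = 0.523), so the drawer is home. The grip is unmoved, at crop (443,268). Now I go to it.

Request:
jog_arm --motion '[[[-0.4,0.24,0.01,0,0,0,0],[-0.8,0.48,0.01,0,0,0,0],[-0.98,0.59,0.01,0,0,0,0]]]'

```text
time_s: 5.9
tool_pos: [0.544, -0.0946, 0.2529]
tool_rot: [179.9, 0.2, 88.7]
force: [-0.2, 0.2, -0.6]
grip_width: 0.0602
grasp_force: 0.0
```

Request:
jog_arm --motion '[[[-0.4,0.25,0.01,0,0,0,0],[-0.5,0.31,0.01,0.002,0,0,0],[-0.5,0.31,0.01,0.002,0,0,0],[-0.5,0.31,0.01,0.002,0,0,0]]]'

```text
time_s: 6.3
tool_pos: [0.5729, -0.1399, 0.2516]
tool_rot: [-179.6, -0.0, 88.9]
force: [0.6, 0.1, 0.2]
grip_width: 0.0854
grasp_force: 0.0
```

Run:
```python
from h import *
print(now()[0]['grip_width']);plan([.5752,-.146,.175])
```

```text
0.08542236342431002
t 6.3 [ 0.5729 -0.1399  0.2516] [-1.7956e+02 -4.0000e-02  8.8950e+01] F [0.6 0.1 0.2]
[-0.061  0.031  0.766 -0.002 -0.     0.001]
```

Request:
jog_arm --motion '[[[-0.05,0.03,0.3,0,0,0,0],[-0.06,0.03,0.6,0,0,0,0],[-0.06,0.03,0.77,0,0,0,0.3],[-0.06,0.03,0.77,0,0,0,0.6],[-0.06,0.03,0.77,0,0,0,1]]]' --grip_force 40

```text
time_s: 6.8
tool_pos: [0.5757, -0.1454, 0.1761]
tool_rot: [-179.7, -0.1, 89.0]
force: [0.5, -0.3, -0.2]
grip_width: 0.0702
grasp_force: 0.0
```

Request:
jog_arm --motion '[[[0,0,0,0,0,0,1],[0,0,0,0,0,0,1],[0,0,0,0,0,0,1],[0,0,0,0,0,0,1],[0,0,0,0,0,0,1]]]'

```text
time_s: 7.3
tool_pos: [0.5758, -0.147, 0.1758]
tool_rot: [-179.7, -0.0, 88.9]
force: [0.0, 0.3, 0.2]
grip_width: 0.0309
grasp_force: 0.0
```

Request:
jog_arm --motion '[[[0,0,0,0,0,0,1],[0,0,0,0,0,0,1],[0,0,0,0,0,0,1],[0,0,0,0,0,0,1],[0,0,0,0,0,0,1]]]'

```text
time_s: 7.8
tool_pos: [0.5757, -0.147, 0.1755]
tool_rot: [-179.6, 0.0, 88.9]
force: [0.9, -0.1, 0.2]
grip_width: 0.0197
grasp_force: 40.0
```

Run:
```python
from h import *
o,p,r=now();print(o['grip_width'],o['grasp_force'],o['force'],p,o['tool_rot'])
# arc: tcp displacement relative to a=0, in tool axes (tool y = press +x, z down)
for a in np.r_[np.arange(0,1.4,.1),1.396]:
    dx=.11*(np.sin(-.1745-a)-np.sin(-.1745));dz=.11*(np.cos(-.1745-a)-np.cos(.1745));print(round(a,2),round(dx*10,3),round(-dz*10,3))
p,d=env.read_camera('top');cv2.imwrite('pics/t4.png',cv2.resize(p[120:300,180:400][...,::-1],None,fx=3,fy=3))
```

```text
0.01974167143348837 40.00015050172806 [ 0.85738106 -0.08497542  0.17556461] [ 0.57568182 -0.14697796  0.17554166] [-1.79644796e+02  2.08385599e-04  8.89312041e+01]
0.0 0.0 -0.0
0.1 -0.107 0.024
0.2 -0.211 0.06
0.3 -0.312 0.105
0.4 -0.407 0.16
0.5 -0.496 0.224
0.6 -0.578 0.297
0.7 -0.653 0.378
0.8 -0.719 0.466
0.9 -0.776 0.56
1.0 -0.824 0.659
1.1 -0.861 0.762
1.2 -0.888 0.869
1.3 -0.904 0.978
1.4 -0.909 1.083
```

View pics/t4.png

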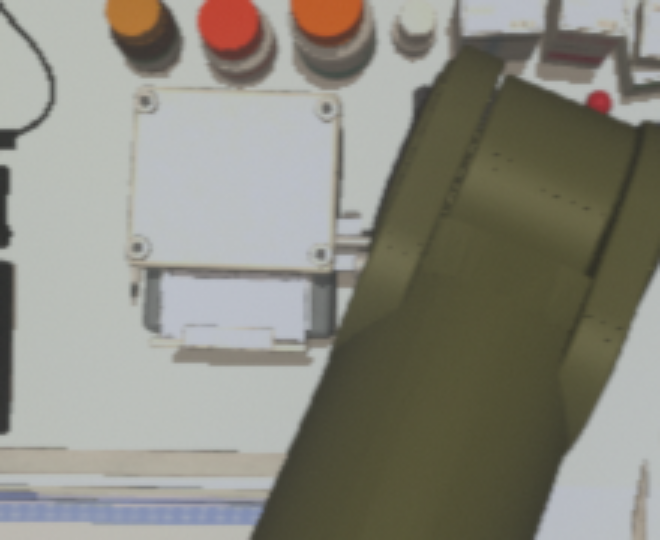

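The pads hold the 20 mm grip with 40 N, and the panel sits straight and home at crop (225,340). Now I swing the lever along its arc.

Request:
jog_arm --motion '[[[0,-0.107,0.024,0,0,0,1],[0,-0.211,0.06,0,0,0,1],[0,-0.312,0.105,0,0,0,1],[0,-0.407,0.16,0,0,0,1],[0,-0.407,0.16,0,0,0,1]]]'

```text
time_s: 8.35
tool_pos: [0.5333, -0.1459, 0.1587]
tool_rot: [-179.6, -0.1, 88.9]
force: [5.3, -1.4, -4.2]
grip_width: 0.0199
grasp_force: 40.0
```

Run:
```python
from h import *
o,p,r=now();print(o['time_s'],p,o['tool_rot'],o['force'],o['grip_width'],o['grasp_force'], 'expect',np.array([.5757,-.147,.1755])+RP.apply([-.0407,0,-.016]))
```

```text
8.35 [ 0.53333011 -0.14591539  0.1587367 ] [-1.79622178e+02 -5.81717798e-02  8.89221971e+01] [ 5.27626203 -1.39612577 -4.22117019] 0.019924165389700904 40.00117152929306 expect [ 0.5350082  -0.14618315  0.1595    ]
```

Request:
jog_arm --motion '[[[0,-0.089,0.064,0,0,0,1],[0,-0.171,0.137,0,0,0,1],[0,-0.246,0.218,0,0,0,1],[0,-0.312,0.306,0,0,0,1],[0,-0.369,0.4,0,0,0,1]]]'

```text
time_s: 8.85
tool_pos: [0.4986, -0.1454, 0.1206]
tool_rot: [-179.8, -0.0, 89.0]
force: [4.8, 0.0, 2.5]
grip_width: 0.0199
grasp_force: 40.0
```

Request:
jog_arm --motion '[[[0,-0.048,0.099,0,0,0,1],[0,-0.085,0.202,0,0,0,1],[0,-0.112,0.309,0,0,0,1],[0,-0.128,0.418,0,0,0,1],[0,-0.133,0.523,0,0,0,1]]]'

```text
time_s: 9.35
tool_pos: [0.4846, -0.1451, 0.0674]
tool_rot: [-179.7, -0.0, 88.9]
force: [6.3, 1.1, 4.7]
grip_width: 0.02
grasp_force: 40.0
```

Request:
jog_arm --motion '[[[0,0,0,0,0,0,1],[0,0,0,0,0,0,1],[0,0,0,0,0,0,1],[0,0,0,0,0,0,1]]]'

```text
time_s: 9.75
tool_pos: [0.4846, -0.1451, 0.0673]
tool_rot: [-179.7, 0.0, 88.9]
force: [6.3, -0.3, 1.7]
grip_width: 0.0199
grasp_force: 40.0
```

Run:
```python
from h import *
o,p,r=now();print(o['time_s'],p,o['tool_rot'],o['force'],o['grip_width'],o['grasp_force'])
q=RP.inv().apply(p-np.array([.5757,-.147,.1755]));print(q)
x=.11*np.sin(-.1745)+q[0];z=.11*np.cos(.1745)+q[2];print('angle',np.arctan2(-x,z)-.1745,np.hypot(x,z))
im=[]
for n in ('scene','top'):
    c,d=env.read_camera(n);im.append(c)
W=cloud('top',d)
cv2.imwrite('pics/s5.png',cv2.resize(im[0][150:330,220:440][...,::-1],None,fx=3,fy=3))
c,d=env.read_camera('wrist');cv2.imwrite('pics/w5.png',c[...,::-1])
```

```text
9.75 [ 0.48456595 -0.14512053  0.06734803] [-1.79687877e+02  1.29947566e-02  8.89435796e+01] [ 6.28740759 -0.27924721  1.70412636] 0.019890161739294976 40.00422477722168
[-9.11534129e-02  5.00380002e-05 -1.08151973e-01]
angle 1.3946862849608355 0.11025128856685969
```

View pics/s5.png

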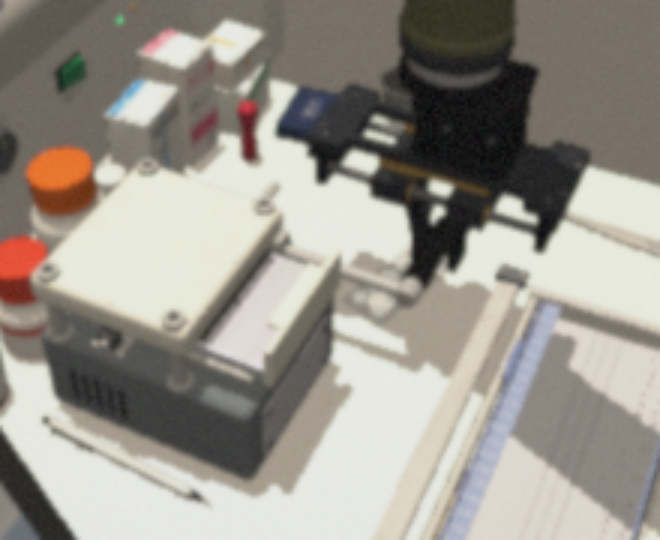

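View pics/w5.png

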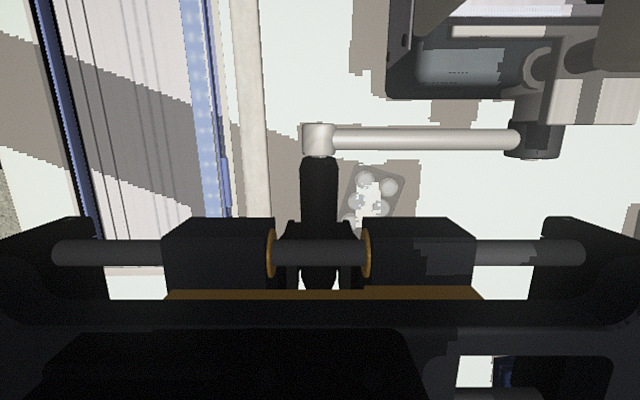

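In the scene crop the drawer panel is flush at about (300,315) and the lever is level. The wrist view shows the bar straight out from the axle (530,140) to the fork (318,140), with the grip (318,200) between the fingers. The computed angle is 1.395 rad, so I hand in.

```bash
python3 -c "
from cell import env
print(env.sign_off())"
```

```text
the job is handed in; nothing more can be done
None
```

I pushed the drawer home past its detent, then swung the cam lever to level (1.395 rad, computed from the arm's motion). I handed the job in at about 10 s with the grip still held at 40 N; no verdict came back.

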